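# Tip the lock carton onto its label spot and print the label

### The job

Push the tall standing lock carton over with your fingertips, high on its front, so that it falls away from you and lies flat on its back wholly inside the black taped rectangle; do not pinch, lift or carry it. Then press the white button on top of the label printer fully down and let it come up again. Leave everything else on the counter where it is.

Things in the scene. Friction and masses are not known exactly. Their poses are not given: they have to be found in the camera images.
- carton: the tall lock carton, grey board, rigid, 56 mm deep (x) x 100 wide (y) x 190 high (z), 0.3 to 0.5 kg, upright across the near end of the taped rectangle. Origin: centre of its underside. Front (-x, window with a lever lock) faces the robot. Pushed 165 mm up on its front it tips over its far (+x) bottom edge, hardly sliding; past about 17 degrees it falls by itself onto its back (+x face)
- carton_center (a point): the middle of the tall carton, half-way up (95 mm above its underside)
- frame: rectangle of black tape stuck flat on the counter (nothing to bump into): 270 mm (its x) by 170 mm (its y) inside the tape, tape 18 mm wide. Origin: its centre, on the counter; its +x axis runs along its length, away from the end where the carton stands. It lies ahead of the robot on the left or on the right, turned by up to about 20 degrees
- printer_button_top (a point): centre of the top of the label printer's round white push button (32 mm diameter), pressed straight down. It sits in a dark housing on the printer, a grey box 130 x 150 x 75 mm high fixed to the counter, on the other side from the taped rectangle
- printer_button (a joint): travel of that button: 0 up, 0.006 m fully down; springs back; about 5 N presses it fully down; beyond 0.0045 m it counts as pressed
- carton_foot_left (a point): edge point of the tall carton half-way through its depth: y +50 mm, 0 mm above its underside; the four such points are the corners of its outline when it lies on its back
- carton_foot_right (a point): edge point of the tall carton half-way through its depth: y -50 mm, 0 mm above its underside; the four such points are the corners of its outline when it lies on its back
- carton_top_left (a point): edge point of the tall carton half-way through its depth: y +50 mm, 190 mm above its underside; the four such points are the corners of its outline when it lies on its back
- carton_top_right (a point): edge point of the tall carton half-way through its depth: y -50 mm, 190 mm above its underside; the four such points are the corners of its outline when it lies on its back
- small_carton: lower lock carton of the same grey board, 60 x 80 x 110 mm high, standing beside the taped rectangle; leave alone. Origin: centre of its underside
- padlock: brass padlock standing upright, 22 x 48 x 74 mm high, beside the taped rectangle; leave alone. Origin: centre of its underside
- door_knob: steel door knob on its round rose, 64 mm diameter, 64 mm high, in front of the label printer; leave alone. Origin: centre of its underside
- mug: white mug, 76 mm diameter, 85 mm high, near the robot; leave alone. Origin: centre of its underside
- flat_carton: brown cardboard box lying flat, 120 x 70 x 45 mm high, at the back; leave alone. Origin: centre of its underside
Not all that is in view belongs to the job. Leave any blue or orange look-alike of the carton alone.

How it is judged:
By the outcome, as a careful person would: the job done as asked, in the order asked, and still so for the second after the job is handed in, with the robot touching nothing.
It also fails if it takes over 45 s, if anything falls off the work surface, if the arm or the gripper's body presses on something with over 40 N, if the wrist force passes 120 N, or if a joint passes its speed limit or range.

### The arm

A 7-joint arm with a two-finger parallel gripper is mounted at the origin on the work surface. World frame = base frame: x ahead of the robot, y to its left, z up, the work surface at z = 0. Lengths are in m, angles in rad, forces in N, time in s.
With the tool pointing down it reaches from about 0.4 to 0.85 m from the base axis. Payload 6.9 kg.
Tool frame: the origin (TCP) lies on the centre line of the jaws, within the pads' length; the fingertips stand 11 mm ahead of it and the grasp point (between the pads) lies 8 mm behind it; y points along the fingers, z is the direction in which the jaws open and shut, and the axes are right-handed (so a half turn about y gives the same grasp; the last joint's range is limited). The gripper opens to 85 mm and grips with 20 to 120 N. Pads are 22 mm wide; open, the fingers measure 114 mm over their backs; the gripper's body (76 mm by 85 mm) begins 54 mm behind the grasp point. The pads swing forward as they close: fully open they stand 13 mm farther back than shut.
Start: joints at [0.105, 0.507, -0.238, 1.5, 0.126, 1.149, -0.155], TCP at [0.625, -0, 0.242] pointing down, gripper open.
Joint ranges: [-3.08, 3.08], [-0.24, 2.05], [-1.43, 1.35], [0, 2.5], [-1.52, 4.66], [0.17, 1.96], [-2.89, 2.89]. Speed limits (rad/s): [2.39, 2.39, 3.14, 3.14, 3.14, 3.14, 3.14].

### API

Orientations are given as a unit quaternion [x, y, z, w].
In Python, from workcell import r gives the robot as it stands.
- The arm moves only by the tool servo_tool, never from a script. Its argument "steps" is text: rows parted by semicolons, each of 7 numbers parted by spaces: the shift along the tool's x, y, z in cm, then the turn, a rotation vector about the tool's x, y, z in units of 6 degrees (1.0 is 6 degrees), then the opening, from 0 (shut) to 1 (fully open). In form: x y z ax ay az fingers; .... A call has 1 to 12 rows; each row is the pose to reach, as a shift and turn from the pose commanded when the call began, along the tool's axes at that moment; what a row does not reach only later rows make up. A row lasts 1/12 s, in which the tool goes at most 41.7 mm and 7.16 degrees, less where a joint would pass 70% of its speed; a pose out of reach is approached as far as the arm can. A call with a gripper value outside its range is refused whole. The fingers move at their own pace and stop on an object; the grip force is fixed at half the most. Time passes only in rows, so rows that repeat a pose let the fingers close. It gives the time, the measured TCP pose, the force and the opening at its end, in the units of the state.
- r.observe(): the state, without advancing time (a new reading comes with each control period).
- r.read_camera(name): name is "scene" or "side" or "wrist"; returns a dict with "pixels" (400x640x3 uint8, red, green, blue), "fov_y" (degrees; the focal length in pixels is half the picture's height over the tangent of half this angle, whatever the lens; pixels are square), "cx", "cy" (the principal point, pixels), "extrinsics" (4x4, takes a point from camera to world coordinates). Camera axes: x right, y down, z forward; pixel columns grow to the right and rows downward; lengths in m; the calibration is good to about 2 mm. A picture is of the moment at which its call begins. There is no depth.
- r.finish_job(): hands the job in, once; it reports no verdict.
The state is a dict: "clock": time; "joints": joint angles; "qvel": joint speeds; "tau": joint torques, N m; "eef_pos": TCP position; "orientation": TCP orientation; "ft_force": force on the tool from outside, world axes, zero at the start; "wrist_torque": the same for the moment, N m; "opening": opening from 0.0 (shut) to 1.0 (fully open).
Only numpy, scipy, OpenCV 4.12 (cv2) and the standard library are available. Lean on these libraries where they do the work, as an engineer would, in place of code of your own. Each camera call takes 0.05 s, during which the arm holds its last target. There are 200 camera calls.

## Working session

There is one attempt and no reset: what is moved stays moved. The work goes in short steps, Python scripts to look and compute and a tool call to move; the robot and the scene stay as the last step left them, time stands still between calls to the robot, and variables do not carry over. Pictures are saved under pics/ and viewed, about 8 in all and at most 12, crops included, and the job is handed in when it is done.

Besides the shell and the picture viewer there is one more tool, called after "Emit:" as name(argument=value, ...), one argument or row to a line, values as JSON. servo_tool: Moves the arm, as the interface text tells. Its arguments: {"type":"object","properties":{"steps":{"type":"string"}},"required":["steps"]}

```bash
mkdir -p pics; cat > h.py <<'E'
import numpy as np, cv2
from workcell import r
def cam(n,save=None):
    c=r.read_camera(n)
    if save: cv2.imwrite('pics/'+save,c['pixels'][:,:,::-1])
    np.savez('/tmp/'+n,p=c['pixels'],f=c['fov_y'],cx=c['cx'],cy=c['cy'],T=c['extrinsics'])
    return c
class C:
    def __init__(s,n):
        d=np.load('/tmp/'+n+'.npz'); s.p=d['p'];s.f=200/np.tan(np.radians(float(d['f']))/2);s.cx=float(d['cx']);s.cy=float(d['cy']);s.T=d['T']
    def ray(s,u,v):
        return s.T[:3,3], s.T[:3,:3]@np.array([(u-s.cx)/s.f,(v-s.cy)/s.f,1])
    def plane(s,u,v,z=0):
        o,d=s.ray(u,v); return o+d*(z-o[2])/d[2]
    def proj(s,P):
        q=s.T[:3,:3].T@(np.array(P)-s.T[:3,3]); return s.f*q[0]/q[2]+s.cx, s.f*q[1]/q[2]+s.cy
def tri(a,b):
    (o,d),(p,e)=a,b
    k=np.linalg.lstsq(np.c_[d,-e],p-o,rcond=None)[0]; return (o+d*k[0]+p+e*k[1])/2, np.linalg.norm(o+d*k[0]-p-e*k[1])
E
python3 - <<'E'
from h import *
for n in ('scene','side'):
    c=cam(n,n+'0.png'); print(n,c['fov_y'],c['extrinsics'].round(3).tolist())
s=r.observe(); print(s['clock'],s['eef_pos'],s['orientation'],s['opening'],s['ft_force'])
E
```

```text
scene 51.370845341132934 [[0.399, 0.53, -0.748, 1.365], [0.917, -0.243, 0.317, -0.355], [-0.014, -0.812, -0.583, 0.755], [0.0, 0.0, 0.0, 1.0]]
side 50.59339080388087 [[0.968, -0.168, 0.189, 0.352], [-0.253, -0.669, 0.699, -0.793], [0.009, -0.724, -0.69, 0.92], [0.0, 0.0, 0.0, 1.0]]
0.1 [ 6.24551254e-01 -9.39148580e-05  2.41522297e-01] [ 0.50042043 -0.50039313  0.4996098  -0.49957597] 0.9964222746606569 [-0.51049047  0.04779621  0.57513202]
```

View pics/scene0.png

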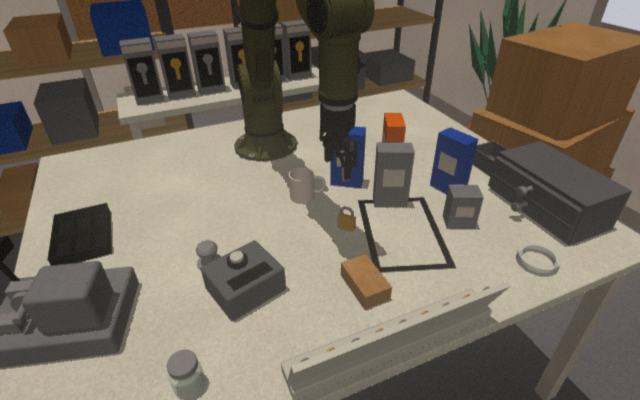

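View pics/side0.png

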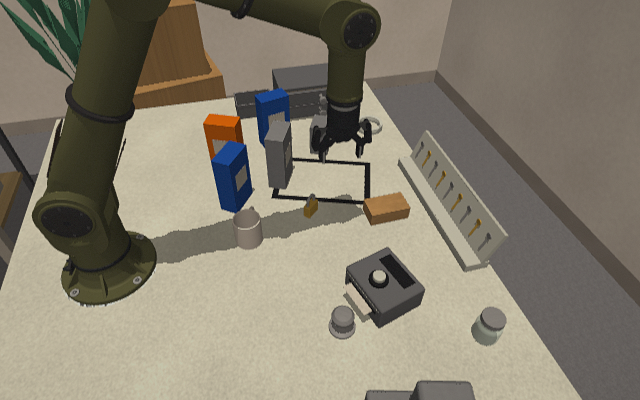

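Candidates for the tall carton: grey at scene (394,175) / side (280,155); blue at scene (348,155) and (453,162); orange at (394,127); small grey carton at (462,205). I choose the tall grey one at the near end of the tape. Now a close crop to check it and read the corners.

```bash
python3 - <<'E'
from h import *
a=C('scene').p[120:280,320:500,::-1]; b=C('side').p[80:240,190:390,::-1]
a=cv2.resize(a,None,fx=3.7,fy=3.7,interpolation=2)[:, :]; b=cv2.resize(b,None,fx=3.7,fy=3.7,interpolation=2)
cv2.imwrite('pics/ca.png',a); cv2.imwrite('pics/cb.png',b); print(a.shape,b.shape)
c=C('scene'); s=C('side')
for n,u,v in [('bluelow',348,186),('blue2',455,192),('mug',302,200),('padl',346,229),('flat',370,290),('frame',361,200),('f2',433,198),('f3',450,267),('f4',375,268),('carton l',376,204),('carton r',408,206),('knob',208,266)]: print(n,c.plane(u,v).round(3))
# button
print('btn',tri(c.ray(237,257),s.ray(379,276)))
E
```

```text
(592, 666, 3) (592, 740, 3)
bluelow [0.377 0.162 0.   ]
blue2 [0.547 0.452 0.   ]
mug [ 0.387 -0.002  0.   ]
padl [0.567 0.06  0.   ]
flat [0.792 0.012 0.   ]
frame [0.462 0.163 0.   ]
f2 [0.545 0.37  0.   ]
f3 [0.808 0.231 0.   ]
f4 [0.733 0.059 0.   ]
carton l [0.5   0.195 0.   ]
carton r [0.548 0.277 0.   ]
knob [ 0.553 -0.324  0.   ]
btn (array([ 0.64793646, -0.26207971,  0.08875604]), np.float64(0.002902521329973818))
```

View pics/ca.png

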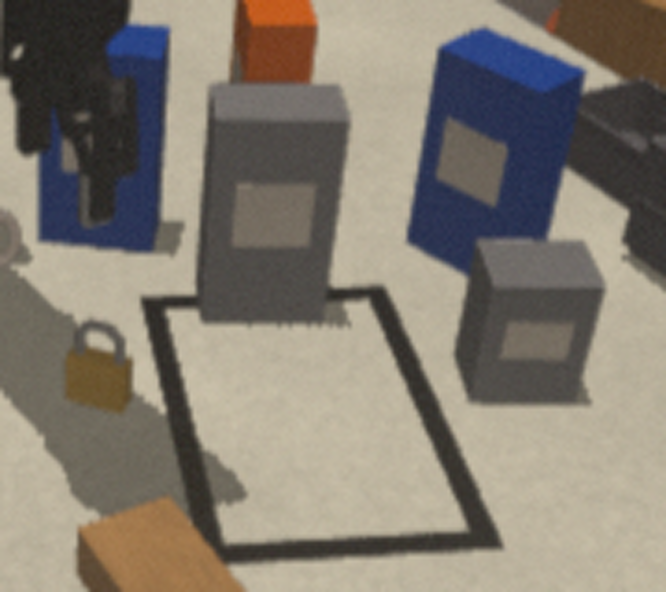

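View pics/cb.png

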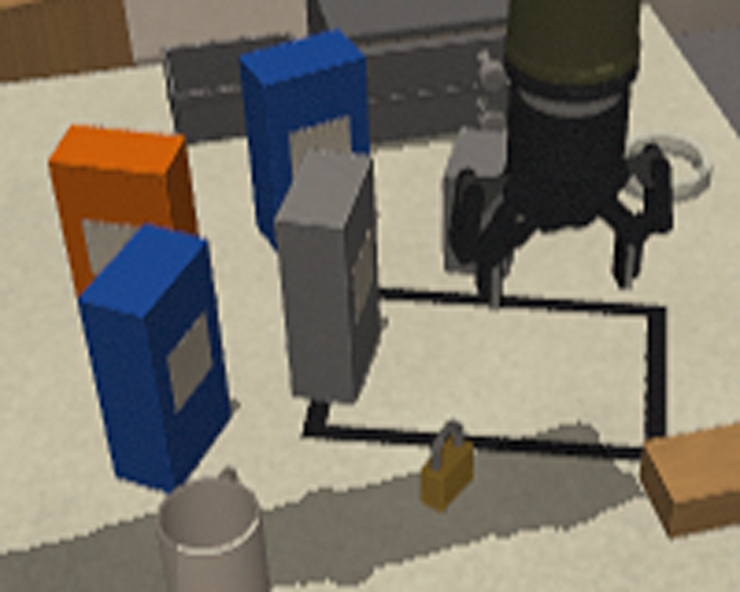

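The crop confirms a tall grey carton with a window, standing across the near tape. The frame's inner corners and the carton's top corners are readable in both crops.

```bash
python3 - <<'E'
from h import *
c=C('scene'); s=C('side'); k=3.7
A=lambda u,v:(320+u/k,120+v/k); B=lambda u,v:(190+u/k,80+v/k)
F=np.array([c.plane(*A(*p)) for p in [(165,308),(372,296),(472,536),(225,546)]]); print('inner scene\n',F.round(3))
print('outer side',[s.plane(*B(*p)).round(3) for p in [(303,437),(640,455),(666,308)]])
m=F.mean(0); ax=F[2]+F[3]-F[0]-F[1]; print('frame c',m,'yaw',np.degrees(np.arctan2(ax[1],ax[0])),[np.linalg.norm(F[i]-F[(i+1)%4]).round(3) for i in range(4)])
T=[]
for n,a,b in [('--',(212,86),(277,220)),('+-',(207,122),(347,228)),('++',(347,122),(372,157)),('-+',(342,84),(310,150))]:
    P,e=tri(c.ray(*A(*a)),s.ray(*B(*b))); T.append(P); print(n,P.round(3),e.round(4), c.plane(*A(*a),.19).round(3), s.plane(*B(*b),.19).round(3))
print('bottom',[c.plane(*A(*p)).round(3) for p in [(200,320),(325,323)]],[s.plane(*B(*p)).round(3) for p in [(293,397),(353,403),(380,330)]])
T=np.array(T); print('top c',T.mean(0)); w=T[2]+T[3]-T[0]-T[1]; print('carton yaw',np.degrees(np.arctan2(w[1],w[0]))-90)
for n,P in [('blue',s.plane(*B(170,490))),('blueR',s.plane(*B(232,405))),('orange',s.plane(*B(80,290)))]: print(n,P.round(3))
for n,p in[('blue0 tops',[(82,298),(133,316),(207,240),(145,226)]),('orange tops',[(50,160),(165,182),(187,137),(70,127)])]: print(n,[s.plane(*B(*q),.19).round(3)[:2].tolist() for q in p])
E
```

```text
inner scene
 [[0.482 0.165 0.   ]
 [0.538 0.329 0.   ]
 [0.799 0.231 0.   ]
 [0.738 0.073 0.   ]]
outer side [array([0.46 , 0.148, 0.   ]), array([0.727, 0.058, 0.   ]), array([0.813, 0.233, 0.   ])]
frame c [0.63922756 0.19945557 0.        ] yaw -20.314258888045924 [np.float64(0.173), np.float64(0.279), np.float64(0.169), np.float64(0.273)]
-- [0.462 0.206 0.185] 0.0039 [0.467 0.204 0.19 ] [0.461 0.196 0.19 ]
+- [0.512 0.174 0.189] 0.0004 [0.514 0.173 0.19 ] [0.512 0.173 0.19 ]
++ [0.552 0.27  0.185] 0.0012 [0.557 0.265 0.19 ] [0.55  0.262 0.19 ]
-+ [0.504 0.295 0.186] 0.0059 [0.507 0.295 0.19 ] [0.503 0.284 0.19 ]
bottom [array([0.508, 0.183, 0.   ]), array([0.554, 0.273, 0.   ])] [array([0.46 , 0.198, 0.   ]), array([0.509, 0.178, 0.   ]), array([0.552, 0.267, 0.   ])]
top c [0.50731132 0.2363567  0.18611322]
carton yaw -23.941010628525632
blue [0.345 0.114 0.   ]
blueR [0.408 0.201 0.   ]
orange [0.294 0.39  0.   ]
blue0 tops [[0.307, 0.136], [0.341, 0.107], [0.405, 0.184], [0.361, 0.213]]
orange tops [[0.296, 0.321], [0.383, 0.267], [0.408, 0.327], [0.315, 0.365]]
```

Emit:
servo_tool(
  steps="0 -2.5 0 0 0 0 0.3; -3 -3 -2 0 -1 0 0.3; -6 -3 -4 0 -2 0 0.3; -9 -3 -6 0 -3 0 0.3; -12 -3 -8 0 -4 0 0.3; -15 -3 -10 0 -5 0 0.3; -18 -3 -12 0 -6 0 0.3; -21 -3 -14 0 -7 0 0.3; -23.5 -3 -16 0 -8 0 0.3; -26 -3 -17.5 0 -9 0 0.3; -26 -3 -17.5 0 -10 0 0.3; -26 -3 -17.5 0 -11 0 0.3",
)

```text
clock: 1.1
eef_pos: [0.4483, 0.262, 0.2723]
orientation: [-0.692, 0.144, -0.143, 0.692]
ft_force: [-0.1, 0.0, -0.1]
opening: 0.303
```

Emit:
servo_tool(
  steps="0 0 0 0 0 0 0.3; 0 0 0 0 0 0 0.3",
)

```text
clock: 1.27
eef_pos: [0.45, 0.2596, 0.272]
orientation: [0.692, -0.148, 0.148, -0.691]
ft_force: [0.8, -0.3, -0.8]
opening: 0.304
```

```bash
python3 - <<'E'
from h import *
from scipy.spatial.transform import Rotation as Ro
s=r.observe(); R=Ro.from_quat(s['orientation']).as_matrix(); print(s['clock'],s['eef_pos'],R.round(3).tolist(),s['opening'],s['joints'])
c=cam('scene'); d=cam('side')
a=cv2.resize(c['pixels'][60:280,300:500,::-1],None,fx=1.9,fy=1.9); b=cv2.resize(d['pixels'][40:260,180:390,::-1],None,fx=1.9,fy=1.9)
cv2.imwrite('pics/m1.png',np.hstack([a,b]))
E
```

```text
1.2667 [0.45000702 0.25960552 0.27195153] [[0.912, -0.001, 0.41], [-0.41, -0.0, 0.912], [-0.0, -1.0, -0.001]] 0.3036933822333803 [-0.14715094  0.35388302 -0.59618285  1.72205574  0.21635867  1.13274382
  0.34129355]
```

View pics/m1.png

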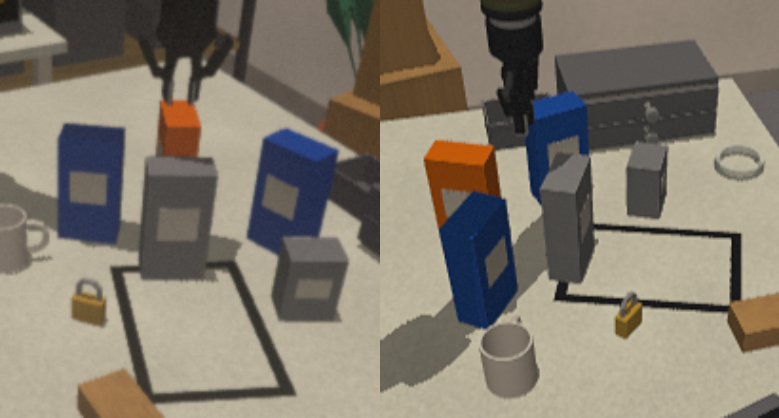

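The gripper now stands behind the carton, above it, clear of blue and orange. Lateral margin depends on the yaw difference between carton and frame, so I'll check it with the closer wrist camera.

```bash
python3 - <<'E'
from h import *
cam('wrist','w1.png'); w=C('wrist'); print(w.T.round(3).tolist(),w.proj([.507,.235,.19]))
c=C('scene'); s=C('side')
for n,q,box in (('scene',c,(355,460,190,275)),('side',s,(265,385,150,215))):
    u0,u1,v0,v1=box; h=q.p.astype(int).sum(2)
    m=np.zeros(h.shape,np.uint8); m[v0:v1,u0:u1]=(h[v0:v1,u0:u1]<190)*255
    k,l,st,_=cv2.connectedComponentsWithStats(m)
    print(n,st[1:][st[1:,4]>20].tolist())
    cv2.imwrite('/tmp/m_%s.png'%n,m)
E
```

```text
[[0.411, 0.874, 0.259, 0.384], [0.912, -0.394, -0.118, 0.291], [-0.001, 0.285, -0.959, 0.403], [0.0, 0.0, 0.0, 1.0]] (np.float64(320.4586675105154), np.float64(291.15272164216424))
scene [[442, 190, 11, 31, 147], [359, 197, 95, 75, 916]]
side [[283, 150, 87, 49, 534], [272, 187, 36, 14, 152], [315, 198, 56, 17, 205], [310, 202, 8, 13, 49]]
```

View pics/w1.png

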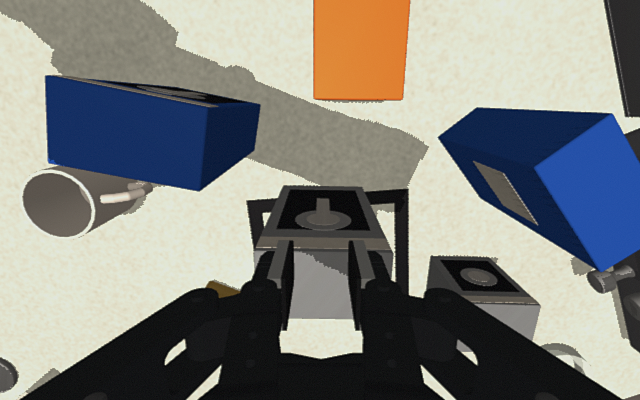

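Wrist view: carton front face with lever lock, top front edge roughly level at row 248 (x 253–392), foot edge row 186; near tape corners (248,202) and (408,190) tilted a few degrees relative to it. Measure that yaw difference.

```bash
python3 - <<'E'
from h import *
w=C('wrist'); c=C('scene')
g=cv2.cvtColor(w.p,cv2.COLOR_RGB2GRAY).astype(float)
def edge(q,g,us,v0,v1,sign):   # strongest vertical gradient per column
    d=np.diff(g,axis=0)*sign; return [(u+.0,v0+np.argmax(d[v0:v1,u])+.5) for u in us]
def fit(P):
    P=np.array(P); vx,vy,x,y=cv2.fitLine(P[:,:2].astype(np.float32),cv2.DIST_HUBER,0,.01,.01).ravel(); return np.degrees(np.arctan(-vx/vy)) if abs(vy)>abs(vx) else np.degrees(np.arctan2(vy,vx)),(x.round(3),y.round(3))
foot=edge(w,g,range(288,358,3),178,193,-1); top=edge(w,g,range(262,386,3),240,256,1)
print('foot px',foot[0],foot[-1],'top px',top[0],top[-1])
print('foot yaw',fit([w.plane(*p) for p in foot])); print('top yaw',fit([w.plane(*p,.19) for p in top]))
n1=edge(w,g,list(range(252,274,2))+list(range(375,406,2)),183,206,-1); print('near outer tape',n1[0],n1[-1],fit([w.plane(*p) for p in n1]))
# tape from scene mask: outer hull rect
m=cv2.imread('/tmp/m_scene.png',0); k,l,st,_=cv2.connectedComponentsWithStats(m); i=1+np.argmax(st[1:,4])
v,u=np.where(l==i); P=np.array([c.plane(a,b)[:2] for a,b in zip(u,v)],np.float32)*1000
print('tape rect',cv2.minAreaRect(P))
# fit far/long tapes in frame coords
for y in (-20,-24):pass
E
```

```text
foot px (288.0, np.float64(185.5)) (357.0, np.float64(186.5)) top px (262.0, np.float64(250.5)) (385.0, np.float64(252.5))
foot yaw (np.float32(-26.014084), (np.float32(0.477), np.float32(0.245)))
top yaw (np.float32(-25.133366), (np.float32(0.476), np.float32(0.251)))
near outer tape (252.0, np.float64(199.5)) (405.0, np.float64(188.5)) (np.float32(-19.904371), (np.float32(0.497), np.float32(0.263)))
tape rect ((635.508544921875, 198.75894165039062), (201.777099609375, 302.76702880859375), 70.13429260253906)
```

Relative yaw is about −5.5°: falling as it stands would put the far right corner right at the tape. I'll push with two spread fingertips aligned to the frame, so the right finger touches first and squares the carton up.

Emit:
servo_tool(
  steps="0 0 -1.2 0 -0.9 0 0.6; 0 1 -1.2 0 -0.9 0 0.6; 0 2.5 -1.2 0 -0.9 0 0.6; 0 4 -1.2 0 -0.9 0 0.6; 0 5.5 -1.2 0 -0.9 0 0.6; 0 7 -1.2 0 -0.9 0 0.6; 0 8.5 -1.2 0 -0.9 0 0.6; 0 9.5 -1.2 0 -0.9 0 0.6; 0 10 -1.2 0 -0.9 0 0.6; 0 10 -1.2 0 -0.9 0 0.6; 0 10 -1.2 0 -0.9 0 0.6",
)

```text
clock: 2.33
eef_pos: [0.4452, 0.2492, 0.1724]
orientation: [-0.698, 0.115, -0.115, 0.698]
ft_force: [-0.8, -0.2, 0.1]
opening: 0.598
```

Emit:
servo_tool(
  steps="0.4 0 0 0 0 0 0.6; 0.8 0 0 0 0 0 0.6; 1.2 0 0 0 0 0 0.6; 1.6 0 0 0 0 0 0.6; 2 0 0 0 0 0 0.6; 2.4 0 0 0 0 0 0.6; 2.8 0 0 0 0 0 0.6; 3.2 0 0 0 0 0 0.6; 3.6 0 0 0 0 0 0.6; 4 0 0 0 0 0 0.6",
)

```text
clock: 3.17
eef_pos: [0.4834, 0.2361, 0.1722]
orientation: [0.698, -0.114, 0.114, -0.698]
ft_force: [-1.4, 0.3, -0.3]
opening: 0.6
```

```bash
python3 - <<'E'
from h import *
c=cam('scene'); d=cam('side')
a=cv2.resize(c['pixels'][60:280,300:500,::-1],None,fx=1.9,fy=1.9); b=cv2.resize(d['pixels'][40:260,180:390,::-1],None,fx=1.9,fy=1.9)
cv2.imwrite('pics/m2.png',np.hstack([a,b])); s=r.observe(); print(s['eef_pos'],s['ft_force'])
E
```

```text
[0.48382242 0.2358534  0.17215389] [ 0.20995536 -0.08177407 -0.12506027]
```

View pics/m2.png

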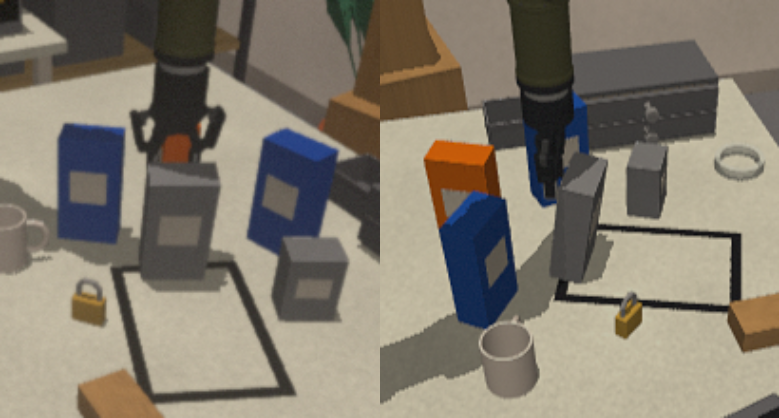

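The carton is tilting (side view ~7°) with its foot in place and clear all round; keep pushing.

Emit:
servo_tool(
  steps="0.4 0 0 0 0 0 0.6; 0.8 0 0 0 0 0 0.6; 1.2 0 0 0 0 0 0.6; 1.6 0 0 0 0 0 0.6; 2 0 0 0 0 0 0.6; 2.4 0 0 0 0 0 0.6; 2.8 0 0 0 0 0 0.6; 3.2 0 0 0 0 0 0.6; 3.6 0 0 0 0 0 0.6; 4 0 0 0 0 0 0.6; 4.4 0 0 0 0 0 0.6; 4.8 0 0 0 0 0 0.6",
)

```text
clock: 4.27
eef_pos: [0.5289, 0.2208, 0.1723]
orientation: [0.698, -0.114, 0.114, -0.698]
ft_force: [0.1, 0.4, -0.4]
opening: 0.603
```

Emit:
servo_tool(
  steps="0 0 0 0 0 0 0.6; 0 -1 0 0 0 0 0.6; 0 -3 0 0 0 0 0.3; 0 -5 0 0 0 0 0; 0 -7 0 0 0 0 0; 0 -7 0 0 0 0 0; 0 -7 0 0 0 0 0; 0 -7 0 0 0 0 0",
)

```text
clock: 4.93
eef_pos: [0.5281, 0.2208, 0.2422]
orientation: [0.698, -0.114, 0.114, -0.698]
ft_force: [0.2, 0.0, -0.5]
opening: -0.0
```

```bash
python3 - <<'E'
from h import *
c=cam('scene'); d=cam('side'); cam('wrist')
a=cv2.resize(c['pixels'][130:290,310:500,::-1],None,fx=2.0,fy=2.0,interpolation=2); b=cv2.resize(d['pixels'][100:260,200:400,::-1],None,fx=2,fy=2,interpolation=2)
cv2.imwrite('pics/m3.png',np.hstack([a,b]))
E
```

```text
(no output)
```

View pics/m3.png

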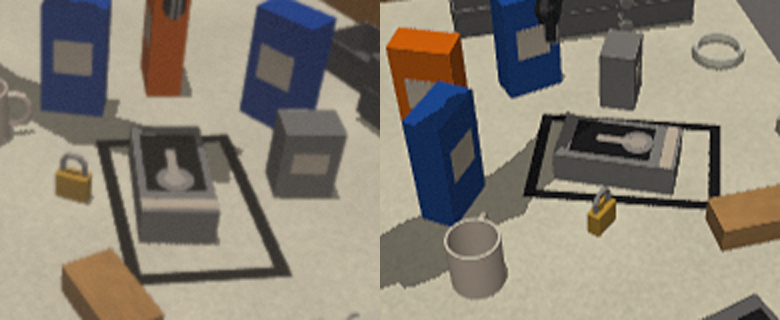

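The carton lies on its back inside the tape. Check corners numerically.

```bash
python3 - <<'E'
from h import *
c=C('scene'); s=C('side')
o=np.array([.637,.199]); a=np.radians(-20); R=np.array([[np.cos(a),np.sin(a)],[-np.sin(a),np.cos(a)]])
fr=lambda P:((R@(P[:2]-o))*1000).round(0)
A=lambda u,v:(310+u/2,130+v/2); B=lambda u,v:(200+(u-380)/2,100+v/2)
print('scene tape',[fr(c.plane(*A(*p))) for p in [(108,145),(231,145),(276,264),(145,271)]])
print('scene box z.056',[fr(c.plane(*A(*p),.056)) for p in [(132,128),(200,126),(217,211),(140,209)]],'bot',[fr(c.plane(*A(*p))) for p in[(138,239),(217,243)]])
print('side tape',[fr(s.plane(*B(*p))) for p in [(540,193),(710,200),(718,130)]])
print('side box',[fr(s.plane(*B(*p),.056)) for p in [(556,150),(676,160),(683,127)]],'bot',[fr(s.plane(*B(*p))) for p in[(557,181),(675,192)]])
w=C('wrist'); print('tip',r.observe()['eef_pos'])
print('button', [s.proj([.648,-.262,.089]), c.proj([.648,-.262,.089])])
for n,q in(('scene',c),('side',s)):
    u,v=map(int,q.proj([.648,-.262,.089])); cv2.imwrite('/tmp/b_%s.png'%n,cv2.resize(q.p[v-45:v+45,u-45:u+45,::-1],(390,390),interpolation=2)); print(n,u,v)
cv2.imwrite('pics/btn.png',np.hstack([cv2.imread('/tmp/b_scene.png'),cv2.imread('/tmp/b_side.png')]))
E
```

```text
scene tape [array([-138.,  -86.]), array([-123.,  100.]), array([131.,  89.]), array([131., -79.])]
scene box z.056 [array([-102.,  -59.]), array([-99.,  40.]), array([88., 17.]), array([ 77., -79.])] bot [array([ 72., -77.]), array([88., 25.])]
side tape [array([-125.,  -99.]), array([139., -87.]), array([151.,  83.])]
side box [array([-103.,  -59.]), array([ 82., -63.]), array([90., 17.])] bot [array([-102.,  -69.]), array([ 84., -75.])]
tip [0.5280625  0.22066679 0.24145362]
button [(np.float64(378.69934067808833), np.float64(275.3646380786777)), (np.float64(236.58194716161395), np.float64(257.4051009635141))]
scene 236 257
side 378 275
```

View pics/btn.png

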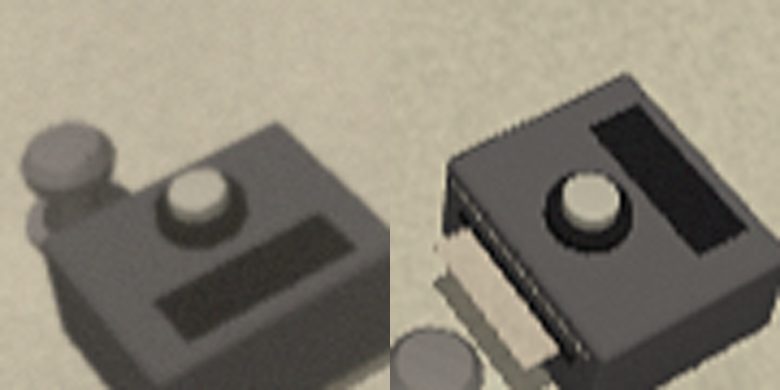

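The carton is inside, but its far right corner is only about 3–8 mm from the tape; I'll nudge that end inwards by about a centimetre with the closed fingertips from the outside.

Emit:
servo_tool(
  steps="2 0 -2 0 0 0 0; 5 0 -4 0 0 0 0; 8 0 -6 0 0 0 0; 11 0 -8 0 0 0 0; 14 0 -10 0 0 0 0; 16.5 0 -10.8 0 0 0 0; 16.5 3 -10.8 0 0 0 0; 16.5 6.5 -10.8 0 0 0 0; 16.5 10 -10.8 0 0 0 0; 16.5 12 -10.8 0 0 0 0; 16.5 12 -10.8 0 0 0 0; 16.5 12 -10.8 0 0 0 0",
)

```text
clock: 6.08
eef_pos: [0.6497, 0.0659, 0.1211]
orientation: [0.698, -0.115, 0.113, -0.698]
ft_force: [-0.8, 0.3, -0.1]
opening: -0.0
```

```bash
python3 - <<'E'
from h import *
c=cam('scene'); d=cam('side')
a=cv2.resize(c['pixels'][130:310,310:500,::-1],None,fx=2.0,fy=2.0,interpolation=2); b=cv2.resize(d['pixels'][80:260,220:420,::-1],None,fx=2,fy=2,interpolation=2)
cv2.imwrite('pics/m4.png',np.hstack([a,b])); print(r.observe()['eef_pos'])
E
```

```text
[0.65133948 0.06649141 0.12378416]
```

View pics/m4.png

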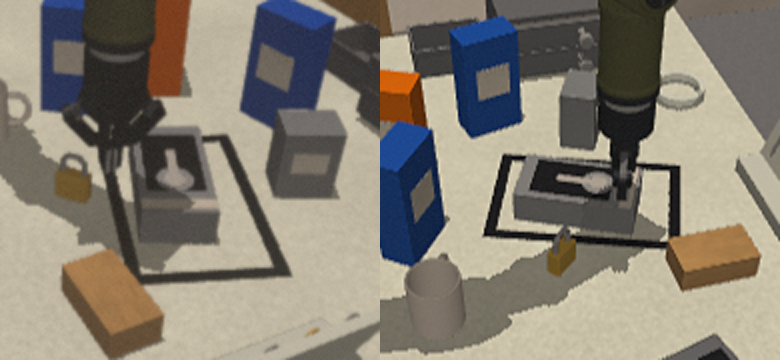

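The closed fingers stand just outside the right tape, clear of padlock and flat box. Descend and push.

Emit:
servo_tool(
  steps="0 2 0 0 0 0 0; 0 4 0 0 0 0 0; 0 6 0 0 0 0 0; 0 7.5 0 0 0 0 0; 0 8.2 0 0 0 0 0; 0 8.2 0 0 0 0 0; 0 8.2 0.5 0 0 0 0; 0 8.2 1 0 0 0 0; 0 8.2 1.5 0 0 0 0; 0 8.2 2 0 0 0 0",
)

```text
clock: 7.02
eef_pos: [0.6577, 0.086, 0.0415]
orientation: [-0.698, 0.114, -0.115, 0.698]
ft_force: [0.5, -0.4, -0.6]
opening: -0.003
```

Emit:
servo_tool(
  steps="0 0 0.3 0 0 0 0; 0 0 0.6 0 0 0 0; 0 0 0.9 0 0 0 0; 0 0 1.2 0 0 0 0",
)

```text
clock: 7.35
eef_pos: [0.6608, 0.0957, 0.0403]
orientation: [0.698, -0.114, 0.115, -0.697]
ft_force: [-0.4, -2.5, 0.9]
opening: -0.002
```

Contact (2.5 N) — the edge was at about −76 mm in the frame, as estimated. Push about 11 mm more, then retreat and rise.

Emit:
servo_tool(
  steps="0 0 0.3 0 0 0 0; 0 0 0.6 0 0 0 0; 0 0 0.9 0 0 0 0; 0 0 1.1 0 0 0 0; 0 0 1.1 0 0 0 0",
)

```text
clock: 7.77
eef_pos: [0.6642, 0.1076, 0.0402]
orientation: [-0.698, 0.114, -0.114, 0.698]
ft_force: [-0.5, 0.0, -0.4]
opening: -0.002
```

Emit:
servo_tool(
  steps="0 0 -1 0 0 0 0; 0 0 -2 0 0 0 0; 0 -3 -2.5 0 0 0 0; 0 -6 -2.5 0 0 0 0; 0 -9 -2.5 0 0 0 0; 0 -12 -4 0 0 0 0; 0 -14 -8 0 0 0 0; 0 -14 -12 0 0 0 0; 0 -14 -16 0 0 0 0; 0 -14 -19 0 0 0 0; 0 -14 -19 0 0 0 0",
)

```text
clock: 8.68
eef_pos: [0.6005, -0.084, 0.1798]
orientation: [0.7, -0.119, 0.118, -0.695]
ft_force: [-0.3, -1.5, 0.2]
opening: -0.001
```

```bash
python3 - <<'E'
from h import *
from scipy.spatial.transform import Rotation as Ro
c=cam('scene'); d=cam('side')
a=cv2.resize(c['pixels'][130:310,310:500,::-1],None,fx=2.0,fy=2.0,interpolation=2); b=cv2.resize(d['pixels'][80:260,220:420,::-1],None,fx=2,fy=2,interpolation=2)
cv2.imwrite('pics/m5.png',np.hstack([a,b])); s=r.observe();R=Ro.from_quat(s['orientation']).as_matrix(); p=s['eef_pos'];print(p)
S=C('side');Sc=C('scene')
# button by brightness in both views: centroid of white blob near prediction
P=[]
for q,(u,v) in ((Sc,(236,257)),(S,(378,275))):
    g=q.p[v-14:v+12,u-12:u+13].min(2); m=(g>115).astype(np.uint8); k,l,st,ce=cv2.connectedComponentsWithStats(m); i=1+np.argmax(st[1:,4]); print(st[i],ce[i]); P.append((u-12+ce[i][0],v-14+ce[i][1]))
B,e=tri(Sc.ray(*P[0]),S.ray(*P[1])); print('btn',B,e); print('to btn, tool cm',(R.T@(B-p)*100).round(2))
E
```

```text
[ 0.60247036 -0.07652183  0.18026985]
[  0   0  24  18 269] [9.39776952 7.24163569]
[  7   9  13  11 116] [12.96551724 14.03448276]
btn [ 0.64256092 -0.26816808  0.10566387] 0.006638308220727669
to btn, tool cm [ 10.     7.48 -16.83]
```

View pics/m5.png

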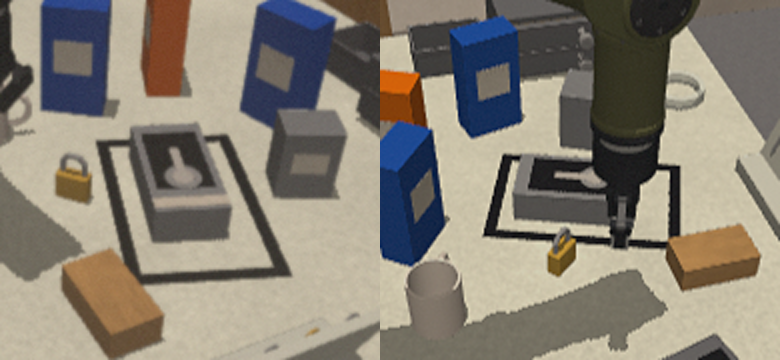

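The carton now has a clear margin on both sides of the tape; nothing else moved. The scene blob for the button was polluted by background, so I use the ellipse centres read in the crop: scene (236.5,255.4), side (379.8,274.8).

```bash
python3 - <<'E'
from h import *
from scipy.spatial.transform import Rotation as Ro
s=r.observe();R=Ro.from_quat(s['orientation']).as_matrix(); p=s['eef_pos']; print(s['clock'],p)
c=C('scene');S=C('side')
B,e=tri(c.ray(236.5,255.4),S.ray(379.8,274.8)); print(B,e,(R.T@(B-p)*100).round(2))
for z in (.085,.09,.095): print(z,c.plane(236.5,255.4,z).round(4),S.plane(379.8,274.8,z).round(4))
o=np.array([.637,.199]); a=np.radians(-20); Q=np.array([[np.cos(a),np.sin(a)],[-np.sin(a),np.cos(a)]])
A=lambda u,v:(310+u/2,130+v/2)
print('box frame mm',[(Q@(c.plane(*A(*q),z)[:2]-o)*1000).round() for q,z in [((130,127),.056),((199,123),.056),((229,209),.056),((151,209),.056),((152,239),0),((229,239),0)]])
E
```

```text
8.7833 [ 0.60247036 -0.07652183  0.18026985]
[ 0.64884375 -0.26284876  0.09464181] 0.0033460466847838083 [ 10.42   8.58 -16.12]
0.085 [ 0.6371 -0.26    0.085 ] [ 0.6525 -0.2586  0.085 ]
0.09 [ 0.6425 -0.2607  0.09  ] [ 0.6507 -0.2618  0.09  ]
0.095 [ 0.6479 -0.2614  0.095 ] [ 0.6489 -0.265   0.095 ]
box frame mm [array([-104.,  -61.]), array([-106.,   41.]), array([85., 34.]), array([ 78., -65.]), array([ 74., -59.]), array([81., 42.])]
```

Emit:
servo_tool(
  steps="2 0 -3 0 0 0 0; 4 0 -6 0 0 0 0; 6 0 -9 0 0 0 0; 8 0 -12 0 0 0 0; 10 0 -15 0 0 0 0; 10.4 1 -16.1 0 0 0 0; 10.4 2.5 -16.1 0 0 0 0; 10.4 4 -16.1 0 0 0 0; 10.4 4 -16.1 0 0 0 0; 10.4 4 -16.1 0 0 0 0",
)

```text
clock: 9.62
eef_pos: [0.6505, -0.2576, 0.1395]
orientation: [-0.697, 0.114, -0.113, 0.698]
ft_force: [0.0, 0.8, 0.6]
opening: 0.001
```

```bash
python3 - <<'E'
from h import *
s=r.observe(); print(s['eef_pos'],s['ft_force'])
a=cam('scene')['pixels'][197:317,176:296,::-1]; b=cam('side')['pixels'][200:320,320:440,::-1]
cv2.imwrite('pics/m6.png',np.hstack([cv2.resize(x,(390,390),interpolation=2) for x in (a,b)]))
E
```

```text
[ 0.65052893 -0.25758615  0.1394508 ] [0.02007724 0.82035926 0.6100188 ]
```

View pics/m6.png

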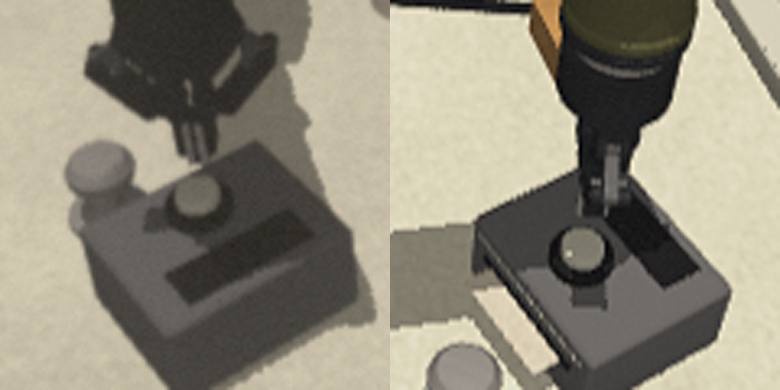

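Fingertips stand above and slightly to the far-left of the button; shift 5 mm and descend.

Emit:
servo_tool(
  steps="0 0.5 -0.5 0 0 0 0; 0 1.2 -0.5 0 0 0 0; 0 2 -0.5 0 0 0 0; 0 2.6 -0.5 0 0 0 0; 0 3 -0.5 0 0 0 0; 0 3 -0.5 0 0 0 0; 0 3 -0.5 0 0 0 0",
)

```text
clock: 10.3
eef_pos: [0.6491, -0.2637, 0.1099]
orientation: [-0.698, 0.114, -0.114, 0.698]
ft_force: [0.7, -0.9, 0.4]
opening: 0.001
```

Emit:
servo_tool(
  steps="0 0.2 0 0 0 0 0; 0 0.4 0 0 0 0 0; 0 0.4 0 0 0 0 0",
)

```text
clock: 10.55
eef_pos: [0.6496, -0.2638, 0.1065]
orientation: [-0.698, 0.114, -0.115, 0.698]
ft_force: [0.4, 0.1, 2.6]
opening: -0.0
```

Emit:
servo_tool(
  steps="0 0.1 0 0 0 0 0; 0 0.2 0 0 0 0 0; 0 0.3 0 0 0 0 0; 0 0.3 0 0 0 0 0",
)

```text
clock: 10.88
eef_pos: [0.6496, -0.2638, 0.1035]
orientation: [-0.698, 0.114, -0.115, 0.698]
ft_force: [1.2, 0.1, 3.9]
opening: -0.001
```

Emit:
servo_tool(
  steps="0 0.1 0 0 0 0 0; 0 0.2 0 0 0 0 0; 0 0.3 0 0 0 0 0; 0 0.3 0 0 0 0 0",
)

```text
clock: 11.22
eef_pos: [0.6496, -0.2639, 0.1021]
orientation: [0.698, -0.114, 0.115, -0.698]
ft_force: [-2.4, 0.7, 13.0]
opening: -0.004
```

Force rose steeply to 13 N and the tip stopped, so the button is bottomed. Release.

Emit:
servo_tool(
  steps="0 0 0 0 0 0 0; 0 -0.5 0 0 0 0 0; 0 -1.5 0 0 0 0 0; 0 -3 0 0 0 0 0; 0 -5 0 0 0 0 0; 0 -8 0 0 0 0 0; 0 -11 0 0 0 0 0; 0 -12 0 0 0 0 0; 0 -12 0 0 0 0 0; 0 -12 0 0 0 0 0",
)

```text
clock: 12.05
eef_pos: [0.6488, -0.264, 0.22]
orientation: [0.698, -0.114, 0.114, -0.698]
ft_force: [0.2, 0.5, -0.2]
opening: 0.0
```

```bash
python3 - <<'E'
from h import *
s=r.observe(); print(s['clock'],s['eef_pos'],s['ft_force'],abs(s['qvel']).max())
o={n:C(n).p for n in('scene',)}
c=cam('scene','final.png'); d=cam('side')
cv2.imwrite('pics/fin.png',np.hstack([cv2.resize(c['pixels'][120:320,190:510,::-1],(400,250)),cv2.resize(d['pixels'][80:360,190:440,::-1],(280,313))[:250]]))
E
```

```text
12.05 [ 0.64877458 -0.26399863  0.22004967] [ 0.21573259  0.47373905 -0.22533423] 0.03266664293692468
```

```bash
python3 - <<'E'
from h import *
a=cv2.imread('pics/scene0.png').astype(int); b=cv2.imread('pics/final.png').astype(int)
d=np.abs(a-b).sum(2)
for n,(u0,u1,v0,v1) in dict(small=(440,485,180,232),padlock=(334,358,203,233),flat=(338,395,252,308),orange=(384,405,112,140),blue2=(432,478,128,190),mug=(286,315,165,203),knob=(194,218,238,275),printer=(215,290,250,315)).items(): print(n,(d[v0:v1,u0:u1]>90).mean().round(3))
m=cv2.imread('pics/m5.png')[:300,100:380].astype(int); f=cv2.resize(b[130:310,310:500].astype(np.uint8),None,fx=2,fy=2,interpolation=2)[:300,100:380].astype(int)
print('carton region change since nudge',(np.abs(m-f).sum(2)>90).mean().round(4))
print(r.finish_job())
E
```

```text
small 0.0
padlock 0.397
flat 0.069
orange 0.0
blue2 0.0
mug 0.196
knob 0.0
printer 0.111
carton region change since nudge 0.0
the job is handed in; nothing more can be done
None
```

The carton is lying flat on its back inside the taped rectangle, the printer button has been pressed and released, and the job is handed in at about 12 s on the clock.

- **Carton:** I pushed it over with two spread fingertips about 165 mm up its front. It fell with its far right corner only 3–8 mm from the tape, so I nudged that end inwards by about 1 cm with the closed fingertips. I never gripped or lifted it.
- **Carton position check:** in the frame's axes it now spans about −106 to +85 mm in x and −65 to +42 mm in y, against limits of ±135 and ±85 mm. Its part of the picture did not change after the nudge.
- **Button:** I pressed it straight down until the force rose from about 4 N to 13 N and the tip stopped about 4 mm after the first contact reading. I took that as the bottom, then backed off 12 cm with the force near zero. The button's travel was not read directly, and I did not look to see that it had come back up.
- **Other objects:** a before-and-after comparison showed no change at the small carton, door knob, orange carton or far blue carton. It did show changes at the padlock (40% of pixels), mug (20%), printer (11%) and flat box (7%). The arm's shadow and the arm itself had moved across those places. In the views up to the nudge I saw no sign that the padlock, mug or flat box had shifted, but the final picture could not be viewed because the 12-picture limit was reached.

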